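# Slide the culture dish into the colony imager

## Task

Slide the large Petri dish over the bench into the open fork of the colony imager until it touches the fork's back wall, then go on pushing the dish gently so that the fork runs in with it until it snaps fully home against its stop. Keep the dish flat on the bench, do not push hard enough to crack it, and leave the other things on the bench where they are.

Things in the scene. Friction and masses are not known exactly. Their poses are not given: they have to be found in the camera images.
- dish: the large closed Petri dish: a flat clear round dish, 90 mm across, 16 mm high, too wide to grip, about 70 g; thin plastic that cracks when a push on it exceeds about 18 N. Origin at the centre of its underside, z up
- imager: the colony imager, a white machine fixed to the bench. Origin on the bench near where the dish's centre ends; x points into the machine (the way to push), y left, z up. A flat hood, 172 mm wide, underside 30 and top 52 mm above the bench, spans x = -7 to +160 mm; a grey camera housing 130 mm wide rises to 122 mm from x = +85 on
- pocket (a point): centre of the fork's pocket on the bench, axes as the imager's; moves with the fork, a floorless aluminium U, 2 to 14 mm above the bench, sliding along x. Back wall's inner face at x = +46 mm; arms 97 mm apart inside, from there to x = -20 mm, then flared lips to x = -48 mm, 137 mm wide over all. A dish against the back wall has its centre at x = +1 mm
- carrier (a joint): how far the fork stands out, m: 0.055 to 0.07 at the start, falls as it goes in; slides stiffly (1 to 2 N). It is home somewhere between +0.012 and -0.012: the end stop, hidden under the hood, differs from start to start. 4 mm before the end a spring catch resists with about 5 to 9 N, then snaps in; then comes the hard stop
- seat_pin (a joint): small sprung pin on the hidden end stop, m: 0 until the fork's tail meets it, 0.004 when the fork is fully home and caught; pushed back out only by force
- dish_stack: two small closed Petri dishes (55 mm across) stacked, 30 mm high in all, one loose piece; origin at the centre of the underside
- small_dish: a small closed Petri dish, 55 mm across, 15 mm high, loose, beside the imager's fork; origin at the centre of the underside
- amber_bottle: amber reagent bottle, 56 mm across, 120 mm high, loose, beside the imager's fork; origin at the centre of the underside
- beaker: empty glass beaker, 72 mm across, 95 mm high, loose; origin at the centre of the underside
- wash_bottle: white wash bottle, 60 mm across, 160 mm high, loose; origin at the centre of the underside
Mind the look-alikes: they are no part of the job. Leave any blue or green look-alike of the dish alone.

How it is judged:
By the outcome, as a careful person would: the job done as asked, in the order asked, and still so for the second after the job is handed in, with the robot touching nothing.
It also fails if it takes over 64 s, if anything falls off the work surface, if the arm or the gripper's body presses on something with over 40 N, if the wrist force passes 120 N, or if a joint passes its speed limit or range.

## Robot

A 7-joint arm with a two-finger parallel gripper is mounted at the origin on the work surface. World frame = base frame: x ahead of the robot, y to its left, z up, the work surface at z = 0. Lengths are in m, angles in rad, forces in N, time in s.
With the tool pointing down it reaches from about 0.4 to 0.85 m from the base axis. Payload 10.4 kg.
Tool frame: the origin (TCP) lies at the very end of the fingers, on their centre line; the grasp point (between the pads) lies 19 mm behind it; x points along the fingers, y is the direction in which the jaws open and shut, and the axes are right-handed (so a half turn about x gives the same grasp; the last joint's range is limited). The gripper opens to 85 mm and grips with 20 to 120 N. Pads are 22 mm wide; open, the fingers measure 114 mm over their backs; the gripper's body (76 mm by 85 mm) begins 54 mm behind the grasp point. The pads swing forward as they close: fully open they stand 13 mm farther back than shut.
Start: joints at [1.234, 0.332, -0.065, 1.46, 0.022, 1.35, -0.088], TCP at [0.193, -0.594, 0.231] pointing down, gripper open.
Joint ranges: [-2.6, 2.6], [-0.5, 2.12], [-1.47, 1.34], [0.16, 2.42], [-1.27, 4.41], [0.06, 2.06], [-2.6, 2.6]. Speed limits (rad/s): [2.22, 2.22, 2.79, 2.79, 3.14, 3.14, 3.14].

## Interface

Orientations are given as a unit quaternion [x, y, z, w].
In Python, from workcell import monitor, camera, ticket, regions_of gives the robot as it stands.
- The arm moves only by the tool step_arm, never from a script. Its argument "increments" is a list of rows, each a list of 5 numbers: the finger opening in m, from 0 to 0.0854, then the shift along the world's x, y, z in m, then the turn about the world's z in rad. A call has 1 to 12 rows; each row shifts and turns the commanded pose from where the row before left it; what a row does not reach is not made up. A row lasts 1/12 s, in which the tool goes at most 41.7 mm and 7.16 degrees, less where a joint would pass 70% of its speed; a pose out of reach is approached as far as the arm can. A call with a gripper value outside its range is refused whole. The fingers move at their own pace and stop on an object; "force" is the grip in N (left out, the last holds). Time passes only in rows, so rows that do not move let the fingers close. It gives the time, the measured TCP pose, the force and the opening at its end, in the units of the state.
- monitor.get_obs(): the state, without advancing time (a new reading comes with each control period).
- camera(name): name is "side" or "top" or "wrist"; returns a dict with "color" (384x512x3 uint8, red, green, blue), "range_z" (384x512 float32, m along the optical axis (not along the pixel's ray), 0 where there is no reading), "fx", "fy", "cx", "cy" (pixels), "k1" (the pictures are not rectified: a ray, as slopes to the right and down, at radius r is drawn at 1 + k1 r^2 times it, then the intrinsics apply), "cam_to_world" (4x4, takes a point from camera to world coordinates). Camera axes: x right, y up, looking along -z (the intrinsics and any distortion apply to the point x, -y, -z); pixel columns grow to the right and rows downward; lengths in m; the calibration is good to about 2 mm. A picture is of the moment at which its call begins.
- ticket.hand_in(): hands the job in, once; it reports no verdict.
Trained networks look in a picture, given as the dict that the camera call returned (one of the last four; its "shot" number tells which), for a name from the list of things; names that differ only in an ending like _2 or _b are one class to them, and where a whole thing is asked for, a point or a joint stands for the part that bears it (a point fixed in the world has none). Each returns a list of dicts, best first, with "p" (0 to 1); they miss things now and then, are a little off and sometimes report something else, mostly with a low value. They report only what shows in the picture. A call takes as long as a camera call. They do not tell look-alikes from the thing itself.
- regions_of(picture, query): "region" (384x512 bool, what is visible of it) and "centre" ([row, column] in pixels, amid what is visible of it).
The state is a dict: "clock": time; "joint_pos": joint angles; "joint_velocities": joint speeds; "tau": joint torques, N m; "position": TCP position; "ee_rot": TCP orientation; "ft_force": force on the tool from outside, world axes, zero at the start; "torque": the same for the moment, N m; "grip_width": opening from 0.0 (shut) to 1.0 (fully open).
Only numpy, scipy, OpenCV 4.12 (cv2) and the standard library are available. Lean on these libraries where they do the work, as an engineer would, in place of code of your own. Each camera call takes 0.05 s, during which the arm holds its last target. There are 200 camera calls.

## Working session

There is one attempt and no reset: what is moved stays moved. The work goes in short steps, Python scripts to look and compute and a tool call to move; the robot and the scene stay as the last step left them, time stands still between calls to the robot, and variables do not carry over. Pictures are saved under pics/ and viewed, about 8 in all and at most 12, crops included, and the job is handed in when it is done.

Besides the shell and the picture viewer there is one more tool, called after ">>>" by a JSON object that holds its "method" and its "body". step_arm: Moves the arm, as the interface text tells. Its arguments: {"type":"object","properties":{"increments":{"type":"array"},"force":{"type":"number"}},"required":["increments"]}

```bash
mkdir -p pics; ls
cat > h.py <<'E'
import numpy as np, cv2
from workcell import monitor, camera, ticket, regions_of
def world(p, rows, cols, z=None):
    """pixels -> world; by range_z, or intersect plane z"""
    rows=np.atleast_1d(rows).astype(float); cols=np.atleast_1d(cols).astype(float)
    u=(cols-p['cx'])/p['fx']; v=(rows-p['cy'])/p['fy']
    x,y=u.copy(),v.copy()
    for _ in range(10):
        s=1+p['k1']*(x*x+y*y); x,y=u/s,v/s
    T=np.array(p['cam_to_world']); d=np.stack([x,-y,-np.ones_like(x)],1)
    if z is None:
        r=p['range_z'][rows.astype(int),cols.astype(int)]
        return d*r[:,None]@T[:3,:3].T+T[:3,3]
    w=d@T[:3,:3].T
    return T[:3,3]+w*((z-T[2,3])/w[:,2])[:,None]
def pix(p,P):
    T=np.array(p['cam_to_world']); c=(np.atleast_2d(P)-T[:3,3])@T[:3,:3]
    x=c[:,0]/-c[:,2]; y=-c[:,1]/-c[:,2]; s=1+p['k1']*(x*x+y*y)
    return np.stack([p['cy']+p['fy']*y*s,p['cx']+p['fx']*x*s],1)
def save(p,n): cv2.imwrite('pics/'+n,p['color'][:,:,::-1])
E
python3 - <<'E'
from h import *
np.set_printoptions(precision=3,suppress=True)
o=monitor.get_obs(); print(o['position'],o['ee_rot'],o['ft_force'],o['clock'])
a=camera('top');b=camera('side')
im=np.vstack([a['color'],b['color']])[:,:,::-1]
cv2.imwrite('pics/a.png',cv2.resize(a['color'][:,:,::-1],(800,600)));cv2.imwrite('pics/b.png',cv2.resize(b['color'][:,:,::-1],(800,600)))
for n in ['dish','imager','pocket','dish_stack','small_dish','amber_bottle','beaker','wash_bottle']:
  for nm,p in(('top',a),('side',b)):
    for r in regions_of(p,n)[:3]:
        R=np.argwhere(r['region']);
        w=world(p,R[:,0],R[:,1]); w=w[p['range_z'][R[:,0],R[:,1]]>0]
        print(n,nm,round(r['p'],2),np.round(r['centre']),len(R),np.median(w,0) if len(w) else '', w.min(0) if len(w) else '',w.max(0) if len(w) else '')
E
```

```text
pics
[ 0.193 -0.594  0.23 ] [-0.698 -0.111  0.699 -0.11 ] [-0.389  0.735  0.148] 0.0
dish top 0.79 [248. 320.] 759 [ 0.421 -0.215  0.017] [ 0.377 -0.257 -0.001] [ 0.464 -0.173  0.024]
dish top 0.77 [240. 380.] 800 [ 0.464 -0.385  0.017] [ 0.421 -0.437 -0.004] [ 0.509 -0.34   0.023]
dish top 0.73 [272. 274.] 810 [ 0.331 -0.085  0.017] [ 0.287 -0.128  0.009] [ 0.376 -0.042  0.025]
dish side 0.72 [173. 315.] 489 [ 0.42  -0.199  0.016] [ 0.376 -0.289 -0.002] [ 0.464 -0.165  0.019]
dish side 0.7 [204. 341.] 650 [ 0.33  -0.074  0.015] [ 0.285 -0.152 -0.004] [ 0.377 -0.035  0.019]
dish side 0.6 [146. 313.] 339 [ 0.464 -0.369  0.016] [ 0.42  -0.461 -0.003] [ 0.509 -0.337  0.02 ]
imager top 0.61 [123. 276.] 3961 [ 0.764 -0.053  0.054] [ 0.6   -0.156 -0.005] [0.91  0.049 0.129]
imager side 0.67 [175. 184.] 4068 [ 0.769 -0.012  0.052] [ 0.578 -1.323 -0.696] [1.739 0.113 0.124]
pocket top 0.73 [246. 321.] 746 [ 0.421 -0.213  0.017] [ 0.378 -0.256  0.007] [ 0.466 -0.171  0.024]
pocket top 0.49 [152. 270.] 256 [ 0.676 -0.04   0.014] [ 0.579 -0.093 -0.003] [0.696 0.035 0.038]
pocket side 0.53 [187.
[... 590 characters left out ...]
tle side 0.57 [211. 216.] 955 [0.623 0.114 0.068] [0.602 0.078 0.002] [0.657 0.128 0.121]
beaker top 0.97 [150. 132.] 670 [0.624 0.363 0.056] [ 0.585  0.321 -0.007] [0.652 0.427 0.101]
beaker side 0.73 [293. 166.] 1859 [0.616 0.362 0.064] [ 0.582  0.242 -0.003] [0.679 0.394 0.097]
wash_bottle top 0.91 [183. 382.] 640 [ 0.603 -0.34   0.114] [ 0.584 -0.378  0.004] [ 0.643 -0.321  0.166]
wash_bottle top 0.59 [157. 222.] 402 [0.62  0.088 0.089] [ 0.603  0.066 -0.   ] [0.685 0.117 0.125]
wash_bottle top 0.36 [245. 324.] 778 [ 0.421 -0.215  0.017] [ 0.378 -0.259  0.01 ] [ 0.466 -0.171  0.024]
wash_bottle side 0.79 [128. 267.] 721 [ 0.609 -0.329  0.08 ] [ 0.584 -0.675 -0.002] [ 0.716 -0.317  0.161]
```

View pics/a.png

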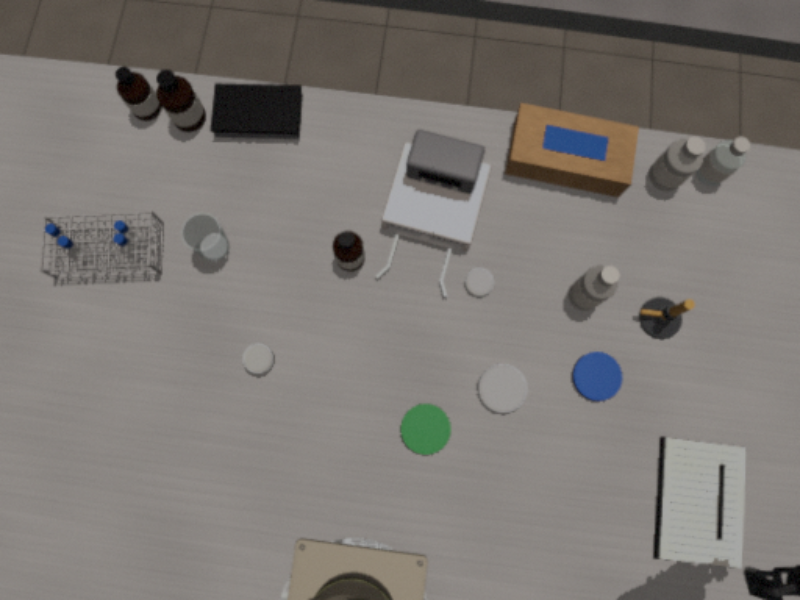

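View pics/b.png

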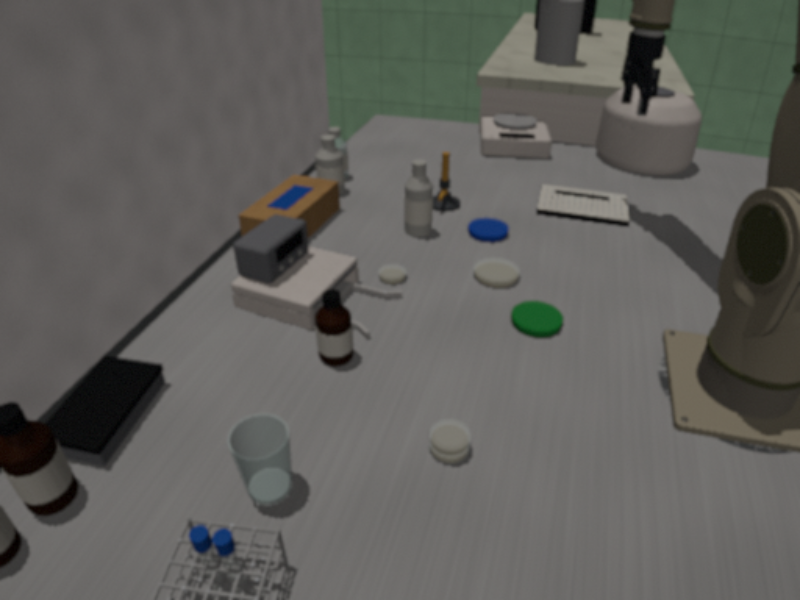

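Three dish-sized discs in the 800x600 top view: green (425,430), clear/white (503,388) and blue (598,376). The clear one fits the description. The imager's fork opens toward the robot at about (415,275), with the small dish at (480,282) and the amber bottle at (348,250) on either side. Next: a confirming crop, the imager's pose and the dish centre.

Run:
```python
from h import *
np.set_printoptions(precision=4,suppress=True)
for nm in('top','side'):
    p=camera(nm)
    r=regions_of(p,'imager')[0]; R=np.argwhere(r['region']&(p['range_z']>0)); w=world(p,R[:,0],R[:,1])
    t=w[(abs(w[:,2]-.052)<.008)]
    (c,s,a)=cv2.minAreaRect((t[:,:2]*1000).astype(np.float32)); print(nm,'hood',c,s,a, np.median(t[:,2]))
    print(cv2.boxPoints((c,s,a)))
    for r in regions_of(p,'pocket')[:2]:
        R=np.argwhere(r['region']&(p['range_z']>0)); w=world(p,R[:,0],R[:,1]);t=w[(w[:,2]>.004)&(w[:,2]<.022)&(w[:,0]>.54)]
        print('fork',len(t)); 
        if len(t)>20: print(t[np.argsort(t[:,0])][::12])
    for r in regions_of(p,'dish')[:3]:
        R=np.argwhere(r['region']); R=R[:,::-1]
        q=world(p,R[:,1],R[:,0],.016)[:,:2]*1000
        c,rad=cv2.minEnclosingCircle(q.astype(np.float32)); print('dish',c,rad,p['color'][r['region']].mean(0))
    if nm=='top':
        cv2.imwrite('pics/c.png',cv2.resize(p['color'][135:295,225:425,::-1],(800,640))[:600])
```

```text
top hood (763.3216552734375, -53.397377014160156) (173.57901000976562, 165.50811767578125) 81.63731384277344 0.052652925362554504
[[ 668.825  -127.2284]
 [ 832.5732 -151.2997]
 [ 857.8184   20.4337]
 [ 694.0701   44.505 ]]
fork 260
[[ 0.5793 -0.0904  0.0176]
 [ 0.5959 -0.0891  0.0104]
 [ 0.6018  0.0298  0.0099]
 [ 0.6083 -0.0841  0.019 ]
 [ 0.614  -0.0805  0.0185]
 [ 0.6203  0.0174  0.0156]
 [ 0.6293  0.0216  0.0142]
 [ 0.6369 -0.0841  0.0147]
 [ 0.6458  0.0148  0.0136]
 [ 0.6541 -0.0914  0.0117]
 [ 0.6651  0.0114  0.013 ]
 [ 0.6714 -0.0871  0.0041]
 [ 0.6739 -0.0888  0.0168]
 [ 0.6763 -0.0826  0.0166]
 [ 0.6774 -0.0412  0.0057]
 [ 0.6794 -0.035   0.0066]
 [ 0.6807 -0.0614  0.0135]
 [ 0.6825 -0.04    0.0188]
 [ 0.6832 -0.0342  0.014 ]
 [ 0.6845 -0.022   0.0147]
 [ 0.6865 -0.0128  0.0147]
 [ 0.6885 -0.0036  0.0143]]
dish (421.6376647949219, -215.5101776123047) 46.826351165771484 [149.6742 147.0453 144.7088]
dish (463.2156677246094, -384.7945251464844) 46.39192581176758 [ 53.0251  82.0915 137.4348]
dish (330.91595458984375, -86.07734680175781) 46.08721923828125 [ 69.784  127.5465  78.5
[... 516 characters left out ...]
022   0.0069]
 [ 0.6357 -0.0816  0.0052]
 [ 0.6447 -0.0821  0.0136]
 [ 0.654  -0.091   0.0132]
 [ 0.6623 -0.0885  0.0132]
 [ 0.6715 -0.0799  0.0135]
 [ 0.6732 -0.0766  0.0153]
 [ 0.6758 -0.0501  0.0079]
 [ 0.6792 -0.0599  0.0146]]
fork 79
[[ 0.5859 -0.345   0.0195]
 [ 0.5906 -0.3368  0.0077]
 [ 0.5982 -0.3257  0.0047]
 [ 0.6046 -0.323   0.0127]
 [ 0.6147 -0.3221  0.0078]
 [ 0.6223 -0.3239  0.0096]
 [ 0.6347 -0.3304  0.0083]]
dish (333.92718505859375, -73.55621337890625) 54.27198028564453 [30.2744 85.5457 41.9101]
dish (419.639404296875, -203.12521362304688) 53.13037109375 [117.0379 114.9933 106.6548]
dish (467.286376953125, -370.16485595703125) 55.772193908691406 [ 24.7111  51.1429 102.4063]
```

View pics/c.png

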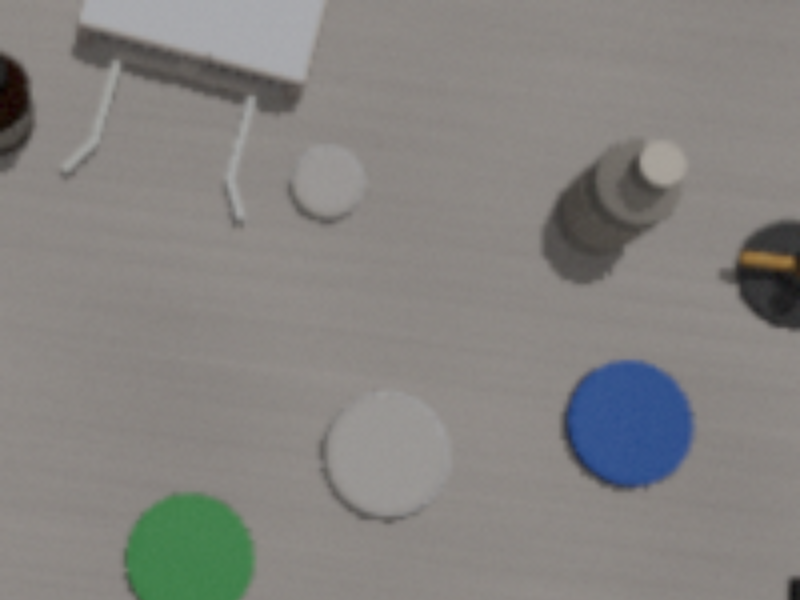

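The crop confirms it: the clear dish is at crop (388,455), and green and blue are clearly different objects. It sits at world (0.421,-0.215). The imager axis is at about -8.4° and its origin is near (0.688,-0.042). I'll push with two partly open fingers cradling the dish, first diagonally onto the imager axis, then along it.

>>> {"method": "step_arm", "body": {"increments": [[0.045,0.016,0.025,-0.011,0.066],[0.045,0.016,0.025,-0.011,0.066],[0.045,0.016,0.025,-0.011,0.066],[0.045,0.016,0.025,-0.011,0.066],[0.045,0.016,0.025,-0.011,0.066],[0.045,0.016,0.025,-0.011,0.066],[0.045,0.016,0.025,-0.011,0.066],[0.045,0.016,0.025,-0.011,0.066],[0.045,0.016,0.025,-0.011,0.066],[0.045,0.016,0.025,-0.011,0.066],[0.045,0.016,0.025,-0.011,0.066],[0.045,0.016,0.025,-0.011,0.066]]}}

```text
clock: 2.3
position: [0.3856, -0.2933, 0.0991]
ee_rot: [0.601, 0.372, -0.601, 0.373]
ft_force: [0.5, -0.0, -0.5]
grip_width: 0.526
```

>>> {"method": "step_arm", "body": {"increments": [[0.045,0,0,-0.025,0],[0.045,0,0,-0.025,0],[0.045,0,0,-0.02,0],[0.045,0,0,-0.012,0],[0.045,0,0,-0.008,0],[0.045,0,0,-0.004,0],[0.045,0,0,0,0]]}}

```text
clock: 2.88
position: [0.3848, -0.2944, 0.005]
ee_rot: [-0.602, -0.372, 0.602, -0.371]
ft_force: [1.2, 0.3, -0.1]
grip_width: 0.529
```

Run:
```python
from h import *
p=camera('wrist'); print(monitor.get_obs()['ft_force'])
cv2.imwrite('pics/d.png',cv2.resize(p['color'][:,:,::-1],(640,480)))
```

```text
[-0.17965057 -0.50348806  0.06514576]
```

View pics/d.png

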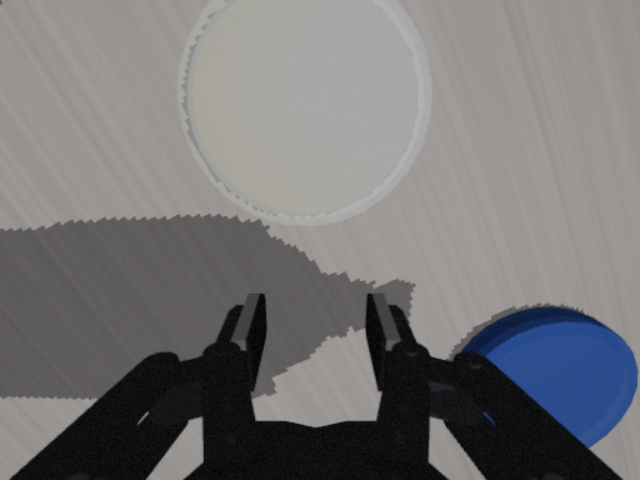

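The wrist view shows the clear dish dead ahead at (306,100), between the fingers, and the blue one clear on the right. Pushing now.

>>> {"method": "step_arm", "body": {"increments": [[0.045,0.0042,0.0091,0,0],[0.045,0.0042,0.0091,0,0],[0.045,0.0025,0.0054,0,0],[0.045,0.0017,0.0036,0,0],[0.045,0.0013,0.0027,0,0],[0.045,0.0013,0.0027,0,0],[0.045,0.0013,0.0027,0,0],[0.045,0.0017,0.0036,0,0],[0.045,0.0021,0.0045,0,0],[0.045,0.0025,0.0054,0,0],[0.045,0.0025,0.0054,0,0],[0.045,0.0025,0.0054,0,0]]}}

```text
clock: 3.93
position: [0.413, -0.2342, 0.0053]
ee_rot: [0.602, 0.371, -0.602, 0.371]
ft_force: [0.2, -0.9, 0.0]
grip_width: 0.532
```

>>> {"method": "step_arm", "body": {"increments": [[0.045,0.003,0.0064,0,0],[0.045,0.0034,0.0073,0,0],[0.045,0.0034,0.0073,0,0],[0.045,0.0034,0.0073,0,0],[0.045,0.0034,0.0073,0,0],[0.045,0.0034,0.0073,0,0],[0.045,0.0034,0.0073,0,0],[0.045,0.0034,0.0073,0,0],[0.045,0.0034,0.0073,0,0],[0.045,0.0025,0.0054,0,0],[0.045,0.0017,0.0036,0,0],[0.045,0.0008,0.0018,0,0]]}}

```text
clock: 4.93
position: [0.4482, -0.1586, 0.0053]
ee_rot: [0.602, 0.372, -0.602, 0.372]
ft_force: [-0.4, -0.2, -0.2]
grip_width: 0.525
```

Run:
```python
from h import *
for nm in ('top','wrist'):
    p=camera(nm); o=monitor.get_obs()
    for r in regions_of(p,'dish')[:3]:
        R=np.argwhere(r['region']); q=world(p,R[:,0],R[:,1],.016)[:,:2]*1000
        print(nm,r['p'],cv2.minEnclosingCircle(q.astype(np.float32)))
print(o['position'],o['ft_force'],np.array(p['cam_to_world'])[:3,3],o['joint_pos'])
cv2.imwrite('pics/e.png',cv2.resize(p['color'][:,:,::-1],(640,480)))
```

```text
top 0.89 ((463.75006103515625, -383.3629455566406), 48.30838394165039)
top 0.83 ((330.87078857421875, -85.13209533691406), 46.10834503173828)
wrist 0.95 ((469.6203308105469, -113.52714538574219), 44.53884506225586)
wrist 0.83 ((340.9778137207031, -90.41488647460938), 47.30472183227539)
[ 0.44788489 -0.15941296  0.00528642] [-0.05655683 -0.77732805 -1.12241322] [ 0.48493067 -0.08342516  0.14662283] [ 0.65924798  0.31265997 -0.45501016  2.04531444  0.18562674  0.82233138
 -0.36862995]
```

View pics/e.png

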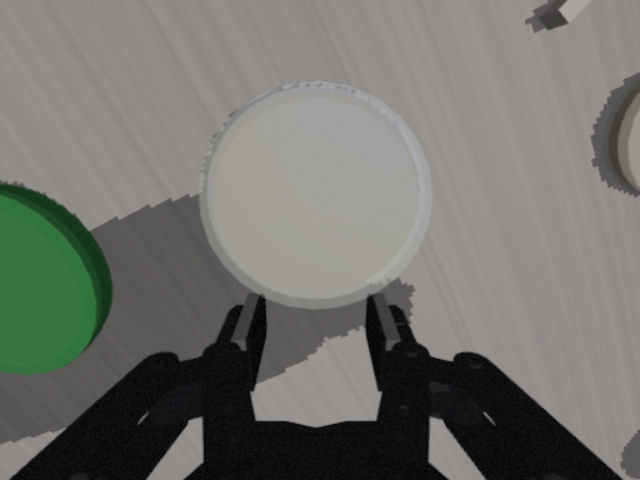

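The wrist view shows the dish seated on both fingertips at (316,190), with the green dish clear on the left. Continuing onto the imager axis.

>>> {"method": "step_arm", "body": {"increments": [[0.045,0.002,0.0042,0,0],[0.045,0.003,0.0063,0,0],[0.045,0.0038,0.0081,0,0],[0.045,0.0043,0.0091,0,0],[0.045,0.0043,0.0091,0,0],[0.045,0.0043,0.0091,0,0],[0.045,0.0043,0.0091,0,0],[0.045,0.0043,0.0091,0,0],[0.045,0.0043,0.0091,0,0],[0.045,0.0043,0.0091,0,0],[0.045,0.0038,0.0081,0,0],[0.045,0.003,0.0063,0,0]]}}

```text
clock: 6.13
position: [0.4941, -0.0614, 0.0053]
ee_rot: [0.602, 0.372, -0.602, 0.372]
ft_force: [-1.5, -0.8, -0.4]
grip_width: 0.53
```

>>> {"method": "step_arm", "body": {"increments": [[0.045,0.0013,0.0027,0,0],[0.045,0,0,0,0],[0.045,-0.004,-0.009,0,0],[0.045,-0.006,-0.012,0.005,0],[0.045,0,0,0.025,0],[0.045,0,0,0.03,0],[0.045,0,0,0.02,0],[0.045,0,0,0,0]]}}

```text
clock: 6.8
position: [0.4868, -0.0827, 0.0893]
ee_rot: [0.603, 0.369, -0.601, 0.373]
ft_force: [0.5, -0.9, 1.1]
grip_width: 0.527
```

```bash
cat > m.py <<'E'
from h import *
np.set_printoptions(precision=4,suppress=True)
A=np.array([.989,-.145]);B=np.array([.145,.989]);O=np.array([.6884,-.0424])
for nm in ('top','wrist'):
    p=camera(nm); o=monitor.get_obs()
    for r in regions_of(p,'dish')[:3]:
        R=np.argwhere(r['region']); q=world(p,R[:,0],R[:,1],.016)[:,:2]
        c,rad=cv2.minEnclosingCircle((q*1000).astype(np.float32)); c=np.array(c)/1000
        print(nm,r['p'],c,rad,'imager xy',(c-O)@A,(c-O)@B)
print(o['clock'],o['position'],o['ft_force'],'tcp imager',(np.array(o['position'])[:2]-O)@A,(np.array(o['position'])[:2]-O)@B)
E
python3 m.py
```

```text
top 0.93 [ 0.5198 -0.0145] 44.19601821899414 imager xy -0.17076311722908025 0.0031314764438629093
wrist 0.62 [ 0.5171 -0.0134] 45.278724670410156 imager xy -0.17362278872928624 0.003860784071540828
6.95 [ 0.4843 -0.082   0.0849] [-0.0326  0.1117 -1.0323] tcp imager -0.1961307821246759 -0.06875365764270171
```

>>> {"method": "step_arm", "body": {"increments": [[0.045,-0.0041,0.0067,0,-0.1045],[0.045,-0.0041,0.0067,0,-0.1045],[0.045,-0.0041,0.0067,0,-0.1045],[0.045,-0.0041,0.0067,0,-0.1045],[0.045,-0.0041,0.0067,0,-0.1045],[0.045,-0.0041,0.0067,0,-0.1045],[0.045,-0.0041,0.0067,0,-0.1045],[0.045,-0.0041,0.0067,0,-0.1045],[0.045,-0.0041,0.0067,0,-0.1045],[0.045,-0.0041,0.0067,0,-0.1045],[0.045,-0.0041,0.0067,0,-0.1045],[0.045,-0.0041,0.0067,0,-0.1045]]}}

```text
clock: 8.0
position: [0.4346, -0.0005, 0.0841]
ee_rot: [-0.704, 0.054, 0.706, 0.054]
ft_force: [0.4, -0.6, 0.4]
grip_width: 0.529
```

```bash
cat >> m.py <<'E'
for r in regions_of(p,'pocket')[:2]:
    R=np.argwhere(r['region']&(p['range_z']>0)); w=world(p,R[:,0],R[:,1]); k=(w[:,2]>.006)&(w[:,2]<.02); w=w[k][:,:2]-O
    x,y=w@A,w@B
    for a in np.arange(-.12,.0,.01):
        s=(x>a)&(x<a+.01)
        L,Rr=y[s&(y>0)],y[s&(y<0)]
        if len(L)>3 and len(Rr)>3: print('fork x',round(a,3),'inner L/R',np.percentile(L,5),np.percentile(Rr,95),'outer',L.max(),Rr.min())
    if len(x): print(r['p'],'tip x',x.min())
import time; cv2.imwrite('pics/w%d.png'%(o['clock']*100),cv2.resize(p['color'][:,:,::-1],(640,480)))
print(o['ee_rot'])
E
python3 m.py; ls pics
```

```text
wrist 0.75 [ 0.3464 -0.0908] 45.13070297241211 imager xy -0.3312103131042481 -0.09749658643188476
wrist 0.68 [ 0.5167 -0.0136] 44.86479568481445 imager xy -0.17398948028907782 0.0036348804279327275
8.15 [ 0.435  -0.0005  0.0845] [-0.436  -0.3455 -0.3612] tcp imager -0.2566541534632558 0.004696250915388313
[-0.7047  0.0512  0.7058  0.0511]
a.png
b.png
c.png
d.png
e.png
w815.png
```

View wrist.

View pics/w815.png

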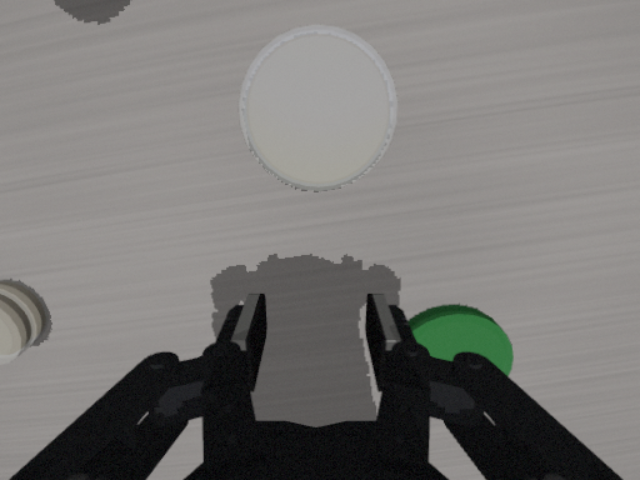

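The dish is straight ahead at (318,108), and green and the stack are clear of the fingers. Lower, then approach to contact.

>>> {"method": "step_arm", "body": {"increments": [[0.045,0,-0.001,-0.025,0],[0.045,0,0,-0.025,0],[0.045,0,0,-0.015,0],[0.045,0,0,-0.01,0],[0.045,0,0,-0.005,0],[0.045,0,0,0,0]]}}

```text
clock: 8.75
position: [0.4353, -0.0017, 0.0046]
ee_rot: [-0.705, 0.052, 0.706, 0.052]
ft_force: [-0.3, 0.5, 0.3]
grip_width: 0.525
```

>>> {"method": "step_arm", "body": {"increments": [[0.045,0.006,-0.0009,0,0],[0.045,0.008,-0.0012,0,0],[0.045,0.006,-0.0009,0,0],[0.045,0.004,-0.0006,0,0],[0.045,0.003,-0.00045,0,0],[0.045,0.003,-0.00045,0,0],[0.045,0.003,-0.00045,0,0],[0.045,0.003,-0.00045,0,0],[0.045,0.003,-0.00045,0,0],[0.045,0.003,-0.00045,0,0],[0.045,0.003,-0.00045,0,0],[0.045,0.002,-0.0003,0,0]]}}

```text
clock: 9.75
position: [0.4831, -0.0086, 0.0053]
ee_rot: [0.705, -0.052, -0.705, -0.052]
ft_force: [0.0, -0.4, 0.1]
grip_width: 0.525
```

```bash
python3 m.py; ls pics
```

```text
top 0.73 [ 0.4637 -0.385 ] 46.16775894165039 imager xy -0.17257578191528322 -0.37139324304809573
wrist 0.73 [ 0.3809 -0.0698] 15.493536949157715 imager xy -0.30014666990051275 -0.07164190175476073
wrist 0.63 [ 0.5322 -0.016 ] 44.469520568847656 imager xy -0.15833198633537288 0.003436210860824594
wrist 0.54 [ 0.5858 -0.1288] 4.761715412139893 imager xy -0.08896860559997558 -0.10034065764465333
9.9 [ 0.4829 -0.0085  0.0053] [ 0.0478 -0.028   0.0693] tcp imager -0.20816789488155604 0.0036963033881746675
fork x -0.11 inner L/R 0.061771461493197365 -0.05945124536134901 outer 0.0705937906689911 -0.06790920384703829
fork x -0.1 inner L/R 0.05640553784019842 -0.05422581034260831 outer 0.06796859191265103 -0.06582743036136186
fork x -0.09 inner L/R 0.05415708753622774 -0.0521374519374963 outer 0.0628968085695274 -0.060236901133933506
0.95 tip x -0.10714856718944209
[ 0.7052 -0.0523 -0.7051 -0.0523]
a.png
b.png
c.png
d.png
e.png
w815.png
w990.png
```

>>> {"method": "step_arm", "body": {"increments": [[0.045,0.0049,-0.0009,0,0],[0.045,0.0049,-0.0009,0,0],[0.045,0.0049,-0.0009,0,0],[0.045,0.0049,-0.0009,0,0],[0.045,0.0049,-0.0009,0,0],[0.045,0.0049,-0.0009,0,0],[0.045,0.0049,-0.0009,0,0],[0.045,0.0049,-0.0009,0,0],[0.045,0.0049,-0.0009,0,0],[0.045,0.0049,-0.0009,0,0],[0.045,0.0049,-0.0009,0,0],[0.045,0.0049,-0.0009,0,0]]}}

```text
clock: 11.0
position: [0.542, -0.0195, 0.0053]
ee_rot: [-0.705, 0.052, 0.705, 0.052]
ft_force: [-0.6, 0.6, -0.4]
grip_width: 0.529
```

```bash
python3 m.py; ls -t pics|head -1
```

```text
top 0.59 [ 0.4643 -0.3839] 46.14826965332031 imager xy -0.17210465517578127 -0.3702265986083984
wrist 0.96 [ 0.5916 -0.0269] 44.41192626953125 imager xy -0.09798986829147345 0.0012740916954040449
11.15 [ 0.5419 -0.0194  0.0053] [-0.6299  0.0858  0.0019] tcp imager -0.14825777609755528 0.0015415634649008844
fork x -0.11 inner L/R 0.06195062193804321 -0.05988498936316652 outer 0.06999310287481494 -0.0673342322452917
fork x -0.1 inner L/R 0.05650000532608906 -0.05460438326868964 outer 0.06809472520386789 -0.06555296469724743
fork x -0.09 inner L/R 0.051040209786354956 -0.048770171518781255 outer 0.06196006597084912 -0.06050777245203904
fork x -0.08 inner L/R 0.04937207779299718 -0.047075786002080545 outer 0.05682740771604809 -0.054177667920895414
fork x -0.07 inner L/R 0.04940097175296722 -0.04713659386963626 outer 0.05606590160354346 -0.053343596646508694
fork x -0.06 inner L/R 0.04947353534762016 -0.04691845465651058 outer 0.05574204216458072 -0.05358607783210678
fork x -0.05 inner L/R 0.049395663342742674 -0.047083100044325844 outer 0.05589374783862197 -0.0535696834836342
fork x -0.04 inner L/R 0.0494531056425676 -0.04693507424862579 outer 0.056239777650122315 -0.05372810249219417
fork x -0.03 inner L/R 0.049575323828761286 -0.04709121276790664 outer 0.05562402363480615 -0.05369886706706111
0.86 tip x -0.10695224407348566
[ 0.7052 -0.0524 -0.7051 -0.0524]
w1115.png
```

The dish is centred in the fork (y 1.3 mm against the fork centre at 1.2 mm), and the arms are parallel to my axis. Continuing.

>>> {"method": "step_arm", "body": {"increments": [[0.045,0.003,-0.00044,0,0],[0.045,0.003,-0.00044,0,0],[0.045,0.003,-0.00044,0,0],[0.045,0.003,-0.00044,0,0],[0.045,0.003,-0.00044,0,0],[0.045,0.003,-0.00044,0,0],[0.045,0.003,-0.00044,0,0],[0.045,0.003,-0.00044,0,0],[0.045,0.003,-0.00044,0,0],[0.045,0.003,-0.00044,0,0],[0.045,0.002,-0.0003,0,0],[0.045,0.002,-0.0003,0,0]]}}

```text
clock: 12.25
position: [0.5758, -0.0244, 0.0053]
ee_rot: [0.705, -0.052, -0.705, -0.052]
ft_force: [-0.4, -0.9, 0.6]
grip_width: 0.529
```

>>> {"method": "step_arm", "body": {"increments": [[0.045,0.001,-0.00015,0,0],[0.045,0.001,-0.00015,0,0],[0.045,0.001,-0.00015,0,0],[0.045,0.001,-0.00015,0,0],[0.045,0.001,-0.00015,0,0],[0.045,0.001,-0.00015,0,0],[0.045,0.001,-0.00015,0,0],[0.045,0.001,-0.00015,0,0],[0.045,0.001,-0.00015,0,0],[0.045,0.001,-0.00015,0,0]]}}

```text
clock: 13.08
position: [0.5854, -0.0258, 0.0052]
ee_rot: [-0.705, 0.052, 0.705, 0.052]
ft_force: [-2.4, 0.8, 0.4]
grip_width: 0.525
```

```bash
python3 m.py | grep -v 'fork x'
```

```text
top 0.65 [ 0.4627 -0.3841] 45.864410400390625 imager xy -0.17365454903564456 -0.3706244187988281
wrist 0.69 [ 0.634  -0.0333] 44.5252799987793 imager xy -0.055085967435455324 0.0011162038093566907
13.2333 [ 0.5855 -0.0258  0.0053] [-2.2089  0.897   0.4662] tcp imager -0.1041447307756107 0.0014737073617761744
0.63 tip x -0.10505963310352637
[-0.7051  0.0524  0.7052  0.0523]
```

Contact is made at 2.4 N and the fork has started moving. The earliest possible catch is still about 40 mm away.

>>> {"method": "step_arm", "body": {"increments": [[0.045,0.002,-0.0003,0,0],[0.045,0.002,-0.0003,0,0],[0.045,0.002,-0.0003,0,0],[0.045,0.002,-0.0003,0,0],[0.045,0.002,-0.0003,0,0],[0.045,0.002,-0.0003,0,0],[0.045,0.002,-0.0003,0,0],[0.045,0.002,-0.0003,0,0],[0.045,0.002,-0.0003,0,0],[0.045,0.002,-0.0003,0,0],[0.045,0.002,-0.0003,0,0],[0.045,0.002,-0.0003,0,0]]}}

```text
clock: 14.33
position: [0.6097, -0.0295, 0.0053]
ee_rot: [-0.705, 0.052, 0.705, 0.052]
ft_force: [-2.0, 0.6, -0.2]
grip_width: 0.521
```

>>> {"method": "step_arm", "body": {"increments": [[0.045,0.0015,-0.00022,0,0],[0.045,0.0015,-0.00022,0,0],[0.045,0.0015,-0.00022,0,0],[0.045,0.0015,-0.00022,0,0],[0.045,0.0015,-0.00022,0,0],[0.045,0.001,-0.00015,0,0],[0.045,0.001,-0.00015,0,0]]}}

```text
clock: 14.92
position: [0.6192, -0.0309, 0.0053]
ee_rot: [0.705, -0.052, -0.705, -0.052]
ft_force: [-1.8, 0.0, 1.0]
grip_width: 0.528
```

```bash
python3 m.py | grep -v 'fork x';  ls -t pics|head -1
```

```text
top 0.74 [ 0.4642 -0.3845] 47.386383056640625 imager xy -0.17212769979248047 -0.37082729031982425
wrist 0.82 [ 0.6668 -0.0378] 44.100887298583984 imager xy -0.0220713827949524 0.0014172575355529773
15.0667 [ 0.6192 -0.0309  0.0053] [ 0.4407  0.2745 -0.1463] tcp imager -0.07009671764220647 0.0013776747487217328
0.68 tip x -0.07013145991064573
[ 0.7053 -0.0524 -0.7051 -0.0523]
w1506.png
```

>>> {"method": "step_arm", "body": {"increments": [[0.045,0.001,-0.00015,0,0],[0.045,0.001,-0.00015,0,0],[0.045,0.001,-0.00015,0,0],[0.045,0.001,-0.00015,0,0]]}}

```text
clock: 15.5
position: [0.6223, -0.0313, 0.0051]
ee_rot: [-0.705, 0.052, 0.706, 0.052]
ft_force: [-6.6, 0.8, 3.2]
grip_width: 0.524
```

>>> {"method": "step_arm", "body": {"increments": [[0.045,0.0007,-0.0001,0,0],[0.045,0.0007,-0.0001,0,0],[0.045,0.0007,-0.0001,0,0],[0.045,0.0007,-0.0001,0,0],[0.045,0.0007,-0.0001,0,0]]}}

```text
clock: 15.92
position: [0.6264, -0.0319, 0.0052]
ee_rot: [-0.705, 0.052, 0.705, 0.052]
ft_force: [-2.5, 0.8, 1.1]
grip_width: 0.527
```

The 6.6 N followed by a drop suggests the catch may have snapped. Now in small steps.

>>> {"method": "step_arm", "body": {"increments": [[0.045,0.0005,-7e-05,0,0],[0.045,0.0003,-4e-05,0,0]]}}

```text
clock: 16.08
position: [0.6274, -0.0321, 0.0053]
ee_rot: [-0.705, 0.052, 0.705, 0.052]
ft_force: [-2.6, 0.1, 0.4]
grip_width: 0.528
```

```bash
python3 m.py | grep -v 'fork x';  ls -t pics|head -1
```

```text
top 0.81 [ 0.4639 -0.3846] 46.716800689697266 imager xy -0.17241682265625002 -0.3710016654418945
top 0.53 [ 0.335 -0.048] 20.04085922241211 imager xy -0.3486606553741455 -0.05681160005798339
wrist 0.67 [ 0.67   -0.0382] 43.75166320800781 imager xy -0.01875817246398929 0.0014650322662353487
16.2333 [ 0.6275 -0.0322  0.0053] [-2.0285  0.7048 -0.3573] tcp imager -0.06171255293385777 0.001302846827435606
0.98 tip x -0.062141398937617574
[ 0.7053 -0.0524 -0.7051 -0.0524]
w1623.png
```

>>> {"method": "step_arm", "body": {"increments": [[0.045,0.0005,-7e-05,0,0],[0.045,0.0005,-7e-05,0,0],[0.045,0.0005,-7e-05,0,0]]}}

```text
clock: 16.58
position: [0.6289, -0.0323, 0.0053]
ee_rot: [0.705, -0.052, -0.705, -0.052]
ft_force: [-1.5, 1.1, -0.8]
grip_width: 0.531
```

```bash
python3 -c "
from h import *
p=camera('wrist')
for i in range(3): o=monitor.get_obs();print(o['position'],o['ft_force']);p=camera('wrist')"
```

```text
[ 0.62909113 -0.03231733  0.00538426] [-1.90622194  1.35247869  0.12542422]
[ 0.62911324 -0.03231473  0.00540637] [-1.50577681  0.22848921 -0.57911233]
[ 0.62911063 -0.03230555  0.00542871] [-0.23667629  0.31428891 -1.22458127]
```

>>> {"method": "step_arm", "body": {"increments": [[0.045,0.0005,-7e-05,0,0],[0.045,0.0005,-7e-05,0,0],[0.045,0.0005,-7e-05,0,0],[0.045,0.0005,-7e-05,0,0]]}}

```text
clock: 17.12
position: [0.63, -0.0324, 0.0051]
ee_rot: [-0.705, 0.052, 0.706, 0.052]
ft_force: [-8.2, 0.6, 2.6]
grip_width: 0.525
```

>>> {"method": "step_arm", "body": {"increments": [[0.045,0.0003,-4e-05,0,0]]}}

```text
clock: 17.2
position: [0.6301, -0.0324, 0.0051]
ee_rot: [-0.704, 0.052, 0.706, 0.052]
ft_force: [-8.3, 0.6, 3.3]
grip_width: 0.524
```

>>> {"method": "step_arm", "body": {"increments": [[0.045,0.0003,-4e-05,0,0]]}}

```text
clock: 17.28
position: [0.6302, -0.0324, 0.005]
ee_rot: [-0.704, 0.052, 0.706, 0.052]
ft_force: [-9.1, 1.6, 4.5]
grip_width: 0.528
```

>>> {"method": "step_arm", "body": {"increments": [[0.045,0.0003,-4e-05,0,0]]}}

```text
clock: 17.37
position: [0.6302, -0.0324, 0.005]
ee_rot: [-0.704, 0.052, 0.706, 0.052]
ft_force: [-10.3, 1.2, 5.7]
grip_width: 0.529
```

>>> {"method": "step_arm", "body": {"increments": [[0.045,0.0003,-4e-05,0,0]]}}

```text
clock: 17.45
position: [0.6303, -0.0324, 0.005]
ee_rot: [-0.704, 0.052, 0.707, 0.052]
ft_force: [-11.3, 0.8, 6.7]
grip_width: 0.529
```

```bash
python3 m.py | grep -v 'fork x';  ls -t pics|head -1
```

```text
top 0.94 [ 0.462  -0.3852] 48.085819244384766 imager xy -0.1742187101989746 -0.3718689543518066
top 0.43 [ 0.3337 -0.0482] 18.077205657958984 imager xy -0.3499943005462647 -0.05717179595031738
wrist 0.55 [ 0.6698 -0.0382] 43.426456451416016 imager xy -0.019041610097503707 0.0015014898124694792
17.6 [ 0.6303 -0.0324  0.005 ] [-9.9288  1.6527  5.18  ] tcp imager -0.058913505069767245 0.0015033086196670053
0.73 tip x -0.05964790431420566
0.59 tip x -0.09697330558054432
[-0.7038  0.0524  0.7065  0.0521]
w1760.png
```

>>> {"method": "step_arm", "body": {"increments": [[0.045,0.0004,-6e-05,0,0]]}}

```text
clock: 17.78
position: [0.6304, -0.0324, 0.0049]
ee_rot: [-0.704, 0.052, 0.707, 0.052]
ft_force: [-12.7, 2.1, 7.2]
grip_width: 0.524
```

Run:
```python
from h import *
a=camera('side');b=camera('wrist')
s=cv2.resize(a['color'][110:240,140:330,::-1],(780,534),interpolation=cv2.INTER_CUBIC)
cv2.imwrite('pics/f.png',s);cv2.imwrite('pics/g.png',cv2.resize(b['color'][:,:,::-1],(640,480)))
o=monitor.get_obs();print(o['ft_force'],o['torque'],o['position'])
```

```text
[-12.12344682   0.92449474   6.58518082] [ 0.31616837  2.5528893  -0.00456023] [ 0.63036777 -0.03237569  0.00493188]
```

View pics/f.png

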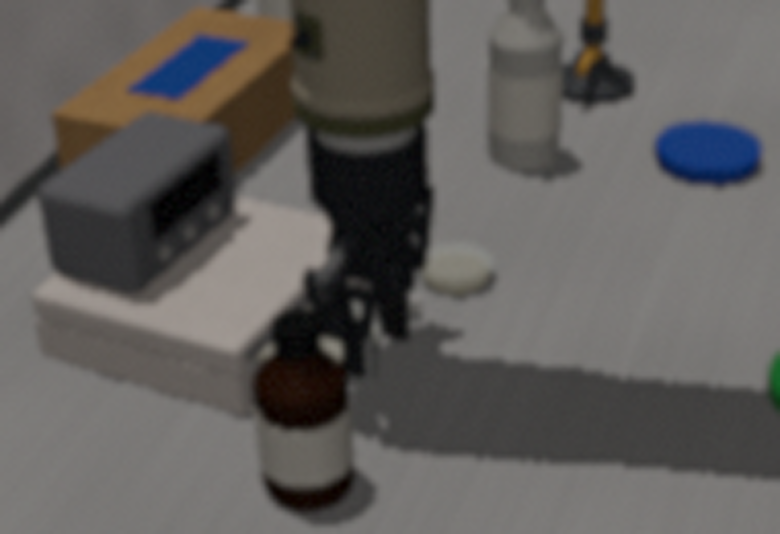

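View pics/g.png

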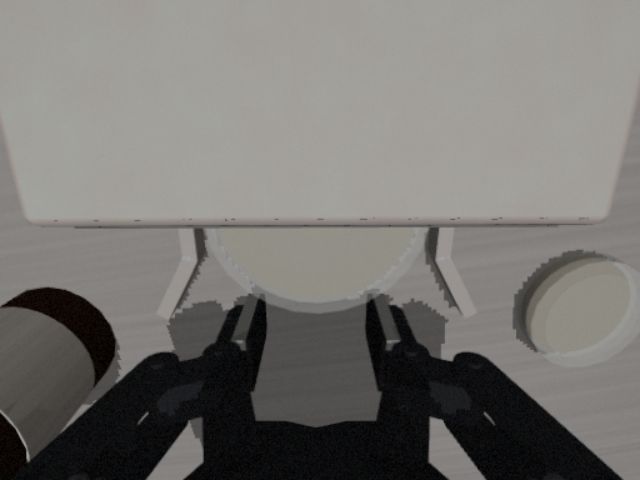

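The side and wrist views show nothing but the fingers on the dish. The dish lies square in the fork, with lips at (165,315) and (470,315), and the bottle and small dish are clear. But the fingers also press down (Fz about 6.6 N), which wastes push as bench friction. I'll relieve that by raising slightly before pushing on.

>>> {"method": "step_arm", "body": {"increments": [[0.045,-0.0006,9e-05,0.0008,0],[0.045,0,0,0,0]]}}

```text
clock: 18.05
position: [0.6302, -0.0324, 0.0055]
ee_rot: [-0.704, 0.052, 0.706, 0.052]
ft_force: [-8.0, 1.3, -0.5]
grip_width: 0.527
```

>>> {"method": "step_arm", "body": {"increments": [[0.045,0.0004,-6e-05,0.0002,0],[0.045,0.0003,-4e-05,0.0001,0]]}}

```text
clock: 18.22
position: [0.6303, -0.0325, 0.0054]
ee_rot: [-0.703, 0.052, 0.707, 0.052]
ft_force: [-10.8, 1.9, 0.0]
grip_width: 0.522
```

>>> {"method": "step_arm", "body": {"increments": [[0.045,0.0003,-4e-05,0.0002,0]]}}

```text
clock: 18.3
position: [0.6303, -0.0324, 0.0054]
ee_rot: [-0.703, 0.052, 0.707, 0.052]
ft_force: [-11.7, 1.6, 0.9]
grip_width: 0.529
```

>>> {"method": "step_arm", "body": {"increments": [[0.045,0.0003,-4e-05,0.0002,0]]}}

```text
clock: 18.38
position: [0.6304, -0.0325, 0.0055]
ee_rot: [-0.703, 0.052, 0.707, 0.052]
ft_force: [-11.7, 1.6, -0.0]
grip_width: 0.528
```

>>> {"method": "step_arm", "body": {"increments": [[0.045,0.0002,-3e-05,0.0002,0],[0.045,0,0,0,0]]}}

```text
clock: 18.55
position: [0.6304, -0.0324, 0.0056]
ee_rot: [-0.703, 0.052, 0.707, 0.052]
ft_force: [-11.8, 2.3, -0.2]
grip_width: 0.527
```

Run:
```python
from h import *
A=np.array([.989,-.145]);B=np.array([.145,.989]);O=np.array([.6884,-.0424])
p=camera('wrist'); r=regions_of(p,'imager')[0]['region']&(p['range_z']>0)
R=np.argwhere(p['range_z']>0); w=world(p,R[:,0],R[:,1])
d=w[:,:2]-O;x,y=d@A,d@B; h=(abs(w[:,2]-.052)<.006)&(x>-.03)
for a in(-.06,-.03,0,.03,.06):
    s=h&(abs(y-a)<.01); print('front',a,np.percentile(x[s],.5),x[s].min(),np.median(w[s,2]))
f=(w[:,2]>.007)&(w[:,2]<.019)&(x<-.03)&(x>-.08)&(abs(y)>.045)&(abs(y)<.075)
for s in(f&(y>0),f&(y<0)): print('lip',np.sort(x[s])[:8:2], np.median(w[s,2]))
for _ in range(4): camera('top'); o=monitor.get_obs(); print(o['ft_force'],o['position'])
```

```text
front -0.06 -0.005134777598330249 -0.006409305570631028 0.050744762240089836
front -0.03 -0.00518161727741402 -0.006083620784108696 0.0507056957586246
front 0 -0.004958067733337125 -0.005527072158916004 0.05067690985159813
front 0.03 -0.005321425958264118 -0.006534258645575096 0.05063310247841746
front 0.06 -0.0052848528216358865 -0.006323041889125217 0.05060589715359115
lip [-0.05978031 -0.05943871 -0.05935261 -0.05922706] 0.012599577808529619
lip [-0.05982775 -0.05916967 -0.05897842 -0.05881718] 0.01271175417321145
[-11.44277019   1.57647458   0.05073501] [ 0.63039502 -0.0324881   0.00561096]
[-12.23379333   2.28466406  -0.21195899] [ 0.63039686 -0.0324706   0.00561682]
[-12.10820749   1.78496138  -0.24573921] [ 0.63040051 -0.03248124  0.00558347]
[-10.59642141   1.34170619   0.15067302] [ 0.63037183 -0.03246925  0.00558136]
```

With the downward load gone it still holds at about 12 N. In the same wrist picture the fork's stand-out against the hood edge is about 12.8 mm. That is just outside the home range, so this is more likely the catch than the stop. I'll push a little further, well below 18 N.

>>> {"method": "step_arm", "body": {"increments": [[0.045,0.0004,-6e-05,0.0002,0],[0.045,0,0,0,0]]}}

```text
clock: 19.02
position: [0.6305, -0.0325, 0.0057]
ee_rot: [-0.703, 0.052, 0.708, 0.052]
ft_force: [-12.8, 1.2, -0.0]
grip_width: 0.53
```

>>> {"method": "step_arm", "body": {"increments": [[0.045,0.0003,-4e-05,0.0002,0],[0.045,0,0,0,0]]}}

```text
clock: 19.18
position: [0.6305, -0.0325, 0.0057]
ee_rot: [-0.702, 0.052, 0.708, 0.052]
ft_force: [-13.8, 1.6, 0.2]
grip_width: 0.525
```

Still held at 13.8 N, more than the catch should need. I'll check from the stored wrist pictures whether the fork has travelled with the tool all along: if it has, its lips stay fixed in the picture.

```bash
ls pics
python3 - <<'E'
import cv2,numpy as np
L=['w1323','w1506','w1623','w1760']; I=[cv2.imread(f'pics/{n}.png') for n in L]
for nm,(r0,r1,c0,c1) in {'left lip':(255,325,150,200),'right lip':(255,325,440,485),'dish edge':(280,320,270,360)}.items():
    T=I[3][r0:r1,c0:c1]
    for n,i in zip(L,I):
        m=20; S=i[r0-m:r1+m,c0-m:c1+m]; R=cv2.matchTemplate(S,T,cv2.TM_CCOEFF_NORMED); _,v,_,q=cv2.minMaxLoc(R); print(nm,n,'dcol,drow',q[0]-m,q[1]-m,round(v,3))
cv2.imwrite('pics/cmp.png',np.hstack([cv2.resize(i[230:330,150:235],None,fx=2.3,fy=4) for i in I]))
from h import *
p=camera('wrist');print(p['fx'],monitor.get_obs()['torque'],monitor.get_obs()['ft_force'])
E
```

```text
a.png
b.png
c.png
d.png
e.png
f.png
g.png
w1115.png
w1323.png
w1506.png
w1623.png
w1760.png
w815.png
w990.png
left lip w1323 dcol,drow -2 2 0.962
left lip w1506 dcol,drow -1 0 0.952
left lip w1623 dcol,drow 0 -2 0.96
left lip w1760 dcol,drow 0 0 1.0
right lip w1323 dcol,drow 1 0 0.946
right lip w1506 dcol,drow 0 -2 0.937
right lip w1623 dcol,drow 0 -1 0.957
right lip w1760 dcol,drow 0 0 1.0
dish edge w1323 dcol,drow 0 -2 0.989
dish edge w1506 dcol,drow 0 -2 0.993
dish edge w1623 dcol,drow 0 -1 0.991
dish edge w1760 dcol,drow 0 0 1.0
285.5924953564254 [ 0.47353913  2.86493544 -0.08184384] [-13.92084457   1.56383779   0.66616675]
```

View pics/cmp.png

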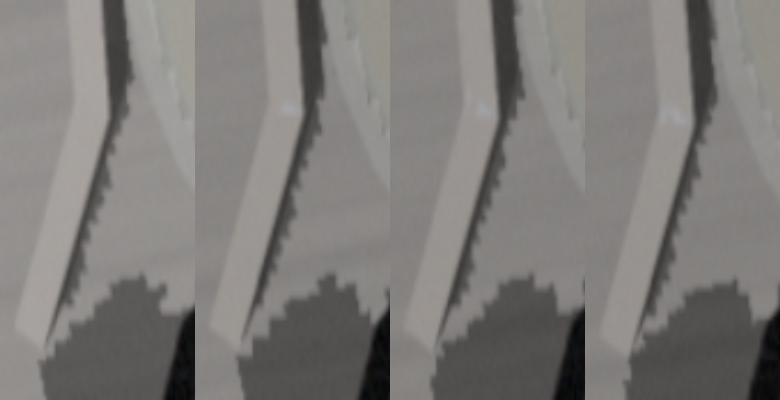

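In all four shots (TCP x 0.5855, 0.6192, 0.6275, 0.6303) the lip stays at the same pixels within 1–2 px, so the fork has always moved with the dish. There have been two resistances: one passed at about 6.6 N near TCP x 0.622, and this rigid one. One slightly firmer push to settle it, then release.

>>> {"method": "step_arm", "body": {"increments": [[0.045,0.0003,-4e-05,0.0002,0],[0.045,0,0,0,0]]}}

```text
clock: 19.4
position: [0.6305, -0.0325, 0.0058]
ee_rot: [-0.702, 0.052, 0.708, 0.052]
ft_force: [-13.9, 1.6, -0.3]
grip_width: 0.528
```

>>> {"method": "step_arm", "body": {"increments": [[0.045,-0.001,0.00015,0,0],[0.045,-0.001,0.00015,0,0],[0.045,-0.001,0.00015,-0.0005,0],[0.045,-0.001,0.00015,-0.0005,0],[0.045,0,0,0,0]]}}

```text
clock: 19.82
position: [0.63, -0.0324, 0.0064]
ee_rot: [-0.705, 0.052, 0.705, 0.052]
ft_force: [-4.7, 0.9, 0.1]
grip_width: 0.527
```

```bash
cat > lip.py <<'E'
from h import *
A=np.array([.989,-.145]);B=np.array([.145,.989]);O=np.array([.6884,-.0424])
p=camera('wrist')
R=np.argwhere(p['range_z']>0); w=world(p,R[:,0],R[:,1]); d=w[:,:2]-O;x,y=d@A,d@B
h=(abs(w[:,2]-.052)<.006)&(x>-.03)&(abs(y)<.07); print('front',np.percentile(x[h],.1))
f=(w[:,2]>.007)&(w[:,2]<.019)&(x<-.03)&(x>-.08)&(abs(y)>.045)&(abs(y)<.075)
for s in(f&(y>0),f&(y<0)): print('lip',np.sort(x[s])[:8:2])
o=monitor.get_obs(); print(o['clock'],o['position'],o['ft_force'])
cv2.imwrite('pics/w%d.png'%(o['clock']*100),cv2.resize(p['color'][:,:,::-1],(640,480)))
E
python3 lip.py
```

```text
front -0.006011221218164041
lip [-0.05983792 -0.05924987 -0.05918591 -0.05881753]
lip [-0.05934804 -0.05894896 -0.05873877 -0.05858021]
19.8667 [ 0.6299884  -0.03241147  0.00646945] [-4.93258771  0.82908026 -0.72243715]
```

The fork doesn't spring back as the load comes off. A rigid stop at about 14 N, reached after passing one resistance, is what the end stop would give. Retreat now and re-check.

>>> {"method": "step_arm", "body": {"increments": [[0.045,-0.001,0.00015,0,0],[0.045,-0.002,0.0003,0,0],[0.045,-0.003,0.00044,0,0],[0.045,-0.005,0.0007,0,0],[0.045,-0.008,0.0012,0,0],[0.045,-0.012,0.0018,0,0],[0.045,-0.012,0.0018,0,0],[0.045,0,0,0,0]]}}

```text
clock: 20.53
position: [0.5851, -0.0257, 0.0065]
ee_rot: [-0.705, 0.052, 0.706, 0.052]
ft_force: [0.4, -0.9, -0.3]
grip_width: 0.533
```

```bash
python3 lip.py; python3 m.py | grep dish; ls -t pics | head -1; python3 m.py | grep -E 'wrist|top|tip'
```

```text
front -0.006592667541038485
lip [-0.06001939 -0.05971168 -0.05947266 -0.05937713]
lip [-0.0597926  -0.05949442 -0.05942175 -0.05915202]
20.5833 [ 0.58642391 -0.02594556  0.00685945] [ 0.24415817  0.88647443 -0.21262125]
w2073.png
top 0.61 [ 0.4624 -0.3852] 46.855472564697266 imager xy -0.17377647982177735 -0.37175515866699216
wrist 0.97 [ 0.6758 -0.0394] 44.4679069519043 imager xy -0.012926882367706333 0.0011766535926818807
0.57 tip x -0.06006391708660769
```

The fork has stayed put and the dish sits centred against it. Lift clear and check the whole scene once more.

>>> {"method": "step_arm", "body": {"increments": [[0.045,-0.02,0.003,0.01,0],[0.045,-0.01,0,0.03,0],[0.045,-0.01,0,0.035,0],[0.045,-0.01,0,0.035,0],[0.045,-0.01,-0.01,0.035,0],[0.045,-0.01,-0.03,0.02,0],[0.045,0,-0.035,0,0],[0.045,0,-0.035,0,0],[0.045,0,-0.035,0,0],[0.045,0,-0.035,0,0],[0.045,0,-0.035,0,0],[0.045,0,0,0,0]]}}

```text
clock: 22.08
position: [0.5154, -0.2463, 0.1713]
ee_rot: [-0.705, 0.057, 0.705, 0.054]
ft_force: [-1.2, -0.6, 0.3]
grip_width: 0.526
```

Run:
```python
from h import *
np.set_printoptions(precision=3,suppress=True)
A=np.array([.989,-.145]);B=np.array([.145,.989]);O=np.array([.6884,-.0424])
a=camera('top');b=camera('side')
for n in ['dish','dish_stack','small_dish','amber_bottle','beaker','wash_bottle','pocket']:
  for nm,p in(('top',a),('side',b)):
    for r in regions_of(p,n)[:3]:
        if r['p']<.5: continue
        R=np.argwhere(r['region']&(p['range_z']>0)); w=world(p,R[:,0],R[:,1]); m=np.median(w,0)
        print(n,nm,round(r['p'],2),m, 'minx',((w[:,:2]-O)@A).min() if n=='pocket' else '')
cv2.imwrite('pics/z.png',np.hstack([cv2.resize(a['color'][100:270,200:400,::-1],(400,340)),cv2.resize(b['color'][120:290,140:340,::-1],(400,340))]))
```

```text
dish top 0.85 [ 0.331 -0.086  0.017] minx 
dish top 0.84 [ 0.665 -0.038  0.017] minx 
dish side 0.91 [ 0.331 -0.073  0.015] minx 
dish side 0.72 [ 0.464 -0.371  0.015] minx 
dish side 0.65 [ 0.654 -0.046  0.016] minx 
dish_stack top 0.59 [0.415 0.229 0.031] minx 
dish_stack side 0.98 [0.414 0.243 0.028] minx 
small_dish side 0.6 [ 0.61  -0.142  0.015] minx 
amber_bottle top 0.83 [0.619 0.09  0.088] minx 
amber_bottle side 0.73 [0.624 0.114 0.065] minx 
beaker top 0.69 [0.625 0.363 0.054] minx 
beaker side 0.6 [0.616 0.363 0.064] minx 
wash_bottle side 0.92 [ 0.61  -0.33   0.076] minx 
pocket side 0.65 [ 0.64 -0.09  0.01] minx -0.055384384489951526
```

View pics/z.png

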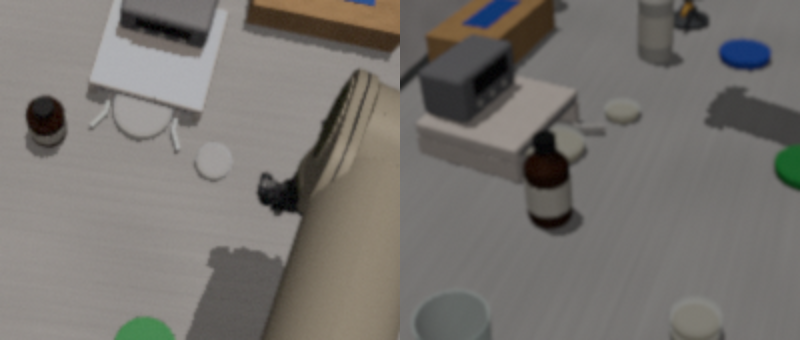

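The pictures show the dish flat in the fork under the hood edge, at (142,115) in the left half. The bottle, small dish, green, blue and stack are all where they started, and the robot touches nothing. Handing in.

```bash
python3 -c "
from workcell import ticket
print(ticket.hand_in())"
```

```text
the job is handed in; nothing more can be done
None
```

The dish is in the fork against its back wall. I pushed the fork in until it held rigid, then handed the job in at about 22 s. I believe it is fully home and caught, but I couldn't confirm that directly because the end stop and seat pin are hidden.

**What I did:** I cradled the clear dish with two partly open fingers and slid it diagonally onto the imager's axis. From there I slid it straight into the fork, and then pushed dish and fork in together.

**Evidence that it is home:**
- The fork passed a resistance of at least 6.6 N, then ran about 8 mm further.
- It then held rigid up to a push of about 14 N, below the 18 N crack limit. The catch and sliding friction together should need at most about 11 N.
- It did not spring back when I let go.

**Other checks:** The dish lies flat and centred in the fork. Everything re-found in the last pictures (bottle, beaker, stack, small dish, wash bottle, blue and green dishes) is where it started, and the robot is touching nothing.

**What disagreed:**
- The resistance came about 8 mm before the rigid stop, not the 4 mm described for the catch. I saw no separate snap.
- By vision the fork stands out 11 to 13 mm at rest, right at the edge of the home range (±12 mm).

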